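Pin a hinged drill jig and hold its leaf shut

ROBOT

A 6-joint arm with a two-finger parallel gripper is mounted at the origin on the work surface. World frame = base frame: x ahead of the robot, y to its left, z up, the work surface at z = 0. Lengths are in m, angles in rad, forces in N, time in s.
With the tool pointing down it reaches from about 0.275 to 0.75 m from the base axis. Payload 10.2 kg.
Tool frame: the origin (TCP) lies midway between the tips of the shut fingers; the grasp point (between the pads) lies 19 mm behind it (env.hold_point_z is the distance from the TCP to the grasp point, in m); x points along the fingers, z is the direction in which the jaws open and shut, and the axes are right-handed (so a half turn about x gives the same grasp; the last joint's range is limited). The gripper opens to 85 mm and grips with 20 to 120 N. Pads are 22 mm wide; open, the fingers measure 114 mm over their backs; the gripper's body (76 mm by 85 mm) begins 54 mm behind the grasp point. The pads swing forward as they close: fully open they stand 13 mm farther back than shut.
Start: joints at [0.936, 0.313, 1.498, -0, 1.331, -0.223], TCP at [0.21, 0.481, 0.231] pointing down, gripper open.
Joint ranges: [-2.94, 2.94], [-0.97, 2.17], [0.19, 2.56], [-1.23, 4.37], [0.02, 3.11], [-2.88, 2.88]. Speed limits (rad/s): [2.39, 2.39, 3.01, 3.14, 3.14, 3.14].

INTERFACE

Orientations are given as a unit quaternion [x, y, z, w].
In Python, from bench import env, kinematics, monitor, eyes, job gives the robot as it stands. The module is installed in compiled form; this text tells all that it offers. Calls block until the motion is done:
- env.reach(position, orientation): joint-space move of the TCP to a pose.
- env.movel(position, velocity=0.15, frame=None, guard=None): straight line of the TCP; frame=None keeps the orientation; velocity is the mean speed in m/s. With guard (N) it stops when the force on the tool has changed by that much, and returns True; else False.
- env.set_joints(angles): joint-space move.
- env.release() and env.close_gripper(effort=None): open the fingers fully, or close them until they stop; effort is the grip in N (None keeps the last).
- env.hold(seconds).
- kinematics.ik(position, orientation): joint angles nearest the present ones, or None.
- monitor.sense(): the state.
- eyes.grab_frame(name): name is "side" or "top" or "wrist"; returns a dict with "frame" (400x640x3 uint8, red, green, blue), "mtx" (3x3 intrinsics, pixels), "view" (4x4, takes a point from world to camera coordinates). Camera axes: x right, y down, z forward; pixel columns grow to the right and rows downward; lengths in m; the calibration is good to about 2 mm. A picture is of the moment at which its call begins. There is no depth.
A pose or a line that the arm cannot do raises env.MotionError and nothing moves.
- job.hand_in(): hands the job in, once; it reports no verdict.
The state is a dict: "clock": time; "joints": joint angles; "qvel": joint speeds; "joint_efforts": joint torques, N m; "position": TCP position; "ee_rot": TCP orientation; "contact_force": force on the tool from outside, world axes, zero at the start; "ft_torque": the same for the moment, N m; "finger_gap": opening from 0.0 (shut) to 1.0 (fully open).
Only numpy, scipy, OpenCV 4.12 (cv2) and the standard library are available. Lean on these libraries where they do the work, as an engineer would, in place of code of your own. Each camera call takes 0.05 s, during which the arm holds its last target.

TASK

The aluminium block to be drilled already lies in the hinged drill jig on its sprung pad: swing the jig's leaf down over it, then take the pin with the straight round handle from the wooden stand and push it down through the hole in the leaf's nose into the base until its collar sits on the leaf. Finish while still holding: with the pin fully home, keep the leaf pressed right down shut against the spring and do not let go, so that I can drill through the bushes. Leave the other two tools in the stand and everything else on the bench where they are.

Things in the scene. Friction and masses are not known exactly. Their poses are not given: they have to be found in the camera images.
- leaf (a joint): Leaf's opening angle, rad: 0 fully shut (level, resting on the base's boss), 1.8 the open stop just past upright; starts 1.4 to 1.75. The hinge drags: the leaf stays when near upright, below about 1.3 it sinks slowly, and let go it rests at about 0.08, held up by the block on the sprung pad. Holding it at 0 takes about 9 N straight down at the nose hole; it springs back when released.
- leaf_hinge (a point): Point on the hinge axis midway across the leaf, 65 mm above the bench; turns with the leaf: shut, -x points level from hinge to nose, +y along the hinge axis, +z up. The leaf is an aluminium plate 10 mm thick, centred on the hinge axis, reaching 172 mm from it: 60 mm wide, then from 125 mm on a nose 40 mm wide. Two drill bushes stand 4 mm proud on top, 44 and 87 mm from the hinge.
- leaf_hole (a point): Centre of the mouth of the 14 mm hole through the leaf's nose, in its upper (outer) face, 147 mm from the hinge axis and 5 mm off the leaf's mid-plane; +z is the leaf's outward normal (up when shut). Turns with the leaf. When open, the outer face looks away from the nose end of the base.
- base_hole (a point): Centre of the mouth of the matching 14 mm hole in the top of the base's front boss, 60 mm above the bench; the hole runs straight down 50 mm. Its -x axis is the level direction from hinge to nose.
- pad (a joint): How far the sprung pad under the block is pressed down, in m: 0 is up, about 0.0055 with the leaf shut.
- block_center (a point): Centre of the aluminium block to be drilled, 60 x 44 x 20 mm, lying loose between eight locating studs in the jig.
- pin_grip (a point): Centre of the pin's straight round steel handle (22 mm diameter, 34 mm long, top 17 mm above here). The pin stands upright, +z up, in one of the stand's three holes. 31 mm below here is the underside of its collar (26 mm diameter, 5 mm thick); below that a shank 12 mm in diameter and 42 mm long, the last 11 mm tapering to 6 mm. About 0.14 kg.
- pin_seat (a point): Centre of the underside of the pin's collar, on the pin's axis; rests on the stand's top at the start and on the leaf at the end. +z towards the handle.
- stand_top (a point): Centre of the top of the light wooden stand, 64 x 180 x 52 mm, fixed to the bench. Its three 14 mm holes lie in a row along its y axis, 58 mm apart. Two other steel tools with the same collar stand in the other two: one with a cross-bar, one with a black ball.
- tee: The tool with a cross-bar handle, in the stand; to be left there. Origin under its collar, total height over the stand 42 mm, bar 74 mm long and 12 mm thick along its y axis.
- ball: The tool with a 33 mm black ball knob, in the stand; to be left there. Origin under its collar, 50 mm tall over the stand.
- tape: Roll of brown tape lying flat, 94 mm across, 48 mm tall; leave alone. Origin under its centre.
- screwdriver: Screwdriver with black handle, 190 mm, lying on the bench between jig and stand; leave alone.
- oiler: White plastic bottle, 60 mm across, 170 mm tall; leave alone. Origin under its centre.
- spanner: Steel spanner, 180 mm, lying; leave alone.
- cordless: Grey and black cordless hand drill lying on its side, about 200 x 210 mm, 60 mm tall; leave alone.
- mallet: Hammer with wooden handle, 260 mm, lying; leave alone.
- vee_block: Dark steel V-block, 50 x 44 mm, 34 mm tall, loose on the bench; leave alone.
- jig: The jig's steel base, 190 x 90 mm, hold-down ears out to 68 mm either side, bolted to the bench; origin on the bench under its middle: the hinge axis is 85 mm from it along its +x, the base hole 62 mm along its -x, the middle of the block's nest 12 mm along its +x.

How it is judged:
On the way, in this order (a step that is already met when the one before it is completed fails the run):
1. the leaf is swung down onto the block (opening below 0.15 rad) (value of joint leaf below 0.15 rad), for 0.2 s.
2. the pin's shank is in the nose hole of the lowered leaf, upright and in line with it, its collar within 25 mm of the leaf (x of pin_seat in the frame of leaf_hole between -0.004 and 0.004 m and y of pin_seat in the frame of leaf_hole between -0.004 and 0.004 m and z of pin_seat in the frame of leaf_hole between -0.003 and 0.025 m and angle between the z axis of pin_seat and the z axis of leaf_hole, either way round below 0.15 rad and value of joint leaf below 0.15 rad), for 0.1 s.
At the end, for the whole second after the job is handed in: Leaf within 0.025 rad of shut, the sprung pad pressed down 3 mm or more under the block, the pin in line through leaf and base (4 mm, 0.15 rad) with its collar within 3 mm of the leaf, and the robot still pressing on pin or leaf (over 3 N) through the last second (value of joint leaf below 0.025 rad and value of joint pad above 0.003 m and x of pin_seat in the frame of leaf_hole between -0.004 and 0.004 m and y of pin_seat in the frame of leaf_hole between -0.004 and 0.004 m and z of pin_seat in the frame of leaf_hole between -0.003 and 0.003 m and angle between the z axis of pin_seat and the z axis of leaf_hole, either way round below 0.15 rad and horizontal distance between pin_seat and base_hole below 0.004 m and (contact force between any of the arm, the fingers and pin above 3 N or contact force between any of the arm, the fingers and leaf above 3 N) and horizontal distance between block_center and jig below 0.02 m and angle between block_center's own z axis and vertical below 0.12 rad and linear speed of pin below 0.02 m/s); the arm keeps its last pose, push and grip.
It fails at once if one of the other two tools in the stand is moved by more than 30 mm, or another bystander by more than 50 mm (distance of any of tee, ball from where it was at the start of the episode above 0.03 m or distance of any of tape, screwdriver, oiler, spanner, cordless, mallet, vee_block from where it was at the start of the episode above 0.05 m).
It also fails if it takes over 50 s, if anything falls off the work surface, if the arm or the gripper's body presses on something with over 40 N, if the wrist force passes 120 N, or if a joint passes its speed limit or range.

## Working session

There is one attempt and no reset: what is moved stays moved. The work goes in short steps, each a Python script; the robot and the scene stay as the last script left them, time stands still between calls to the robot, and variables do not carry over. Pictures are saved under pics/ and viewed, and the job is handed in when it is done.

```bash
mkdir -p pics
python3 - <<'E'
from bench import env,monitor,eyes
import cv2,numpy as np
for n in("side","top","wrist"):
    f=eyes.grab_frame(n); cv2.imwrite(f"pics/{n}0.png",f["frame"][:,:,::-1]); print(n,f["mtx"].tolist(),np.round(f["view"],4).tolist())
s=monitor.sense();print(s, env.hold_point_z)
E
```

```text
side [[377.3817314666947, 0.0, 316.2244603638039], [0.0, 377.3817314666947, 198.750209734984], [0.0, 0.0, 1.0]] [[0.9106, -0.4132, -0.0071, -0.5543], [-0.2263, -0.4842, -0.8452, 0.2018], [0.3457, 0.7712, -0.5345, 0.9124], [0.0, 0.0, 0.0, 1.0]]
top [[379.11641541805517, 0.0, 317.67462175926255], [0.0, 379.11641541805517, 201.48211586232657], [0.0, 0.0, 1.0]] [[-0.0184, -0.9997, 0.0181, 0.0069], [-0.9817, 0.0147, -0.1899, 0.597], [0.1896, -0.0212, -0.9816, 1.1458], [0.0, 0.0, 0.0, 1.0]]
wrist [[292.36527403191457, 0.0, 320.2637660676701], [0.0, 292.36527403191457, 199.81123702056215], [0.0, 0.0, 1.0]] [[0.4002, 0.9164, -0.0007, -0.5246], [0.8801, -0.3842, 0.279, -0.037], [0.2554, -0.1122, -0.9603, 0.3786], [0.0, 0.0, 0.0, 1.0]]
{'clock': 0.15, 'joints': array([ 9.35595926e-01,  3.13310671e-01,  1.49822309e+00, -1.53826742e-05,
        1.33098120e+00, -2.23418389e-01]), 'qvel': array([ 0.00014146, -0.00188536, -0.00174871, -0.00031959,  0.00079988,
        0.00045088]), 'joint_efforts': array([ 2.57318949e-03, -4.12362134e+01, -2.59801573e+01, -8.16081615e-05,
        3.14775083e-03,  1.99814446e-05]), 'position': array([0.21004397, 0.48095902, 0.23088693]), 'ee_rot': array([-0.38733956,  0.59196234,  0.38710231,  0.59135477]), 'contact_force': array([0.19122201, 0.11247693, 0.28155001]), 'ft_torque': array([ 0.0045562 , -0.00790195, -0.02517769]), 'finger_gap': 0.9973083021980943} 0.0187
```

View pics/top0.png

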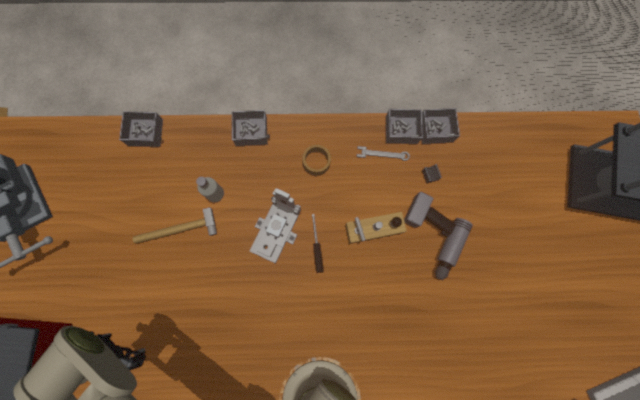

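View pics/side0.png

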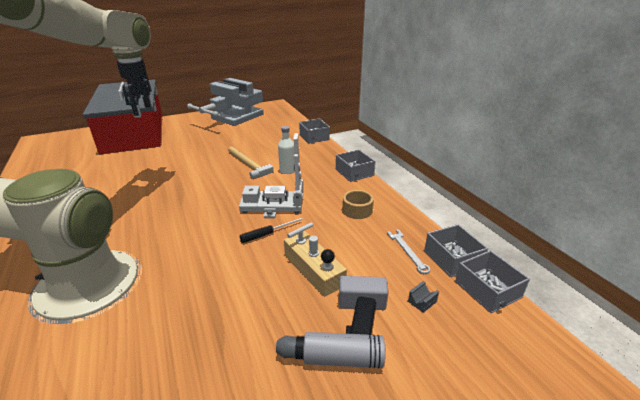

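View pics/wrist0.png

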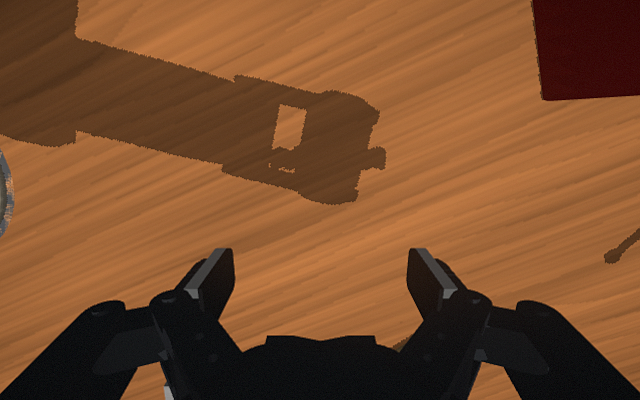

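Top view: the jig is at about (275,228), with the base hole at (266,246) and the leaf up near (285,200). The stand has the tee at (360,229), the pin at (378,226) and the ball at (396,222). Next I'll get rough positions and a closer top crop.

```bash
cat > h.py <<'E'
import numpy as np,cv2
from bench import env,kinematics,monitor,eyes,job
from scipy.spatial.transform import Rotation as R
def onplane(f,px,z):
    V=f["view"];K=f["mtx"];Rm=V[:3,:3];c=-Rm.T@V[:3,3]
    d=Rm.T@np.linalg.inv(K)@np.array([px[0],px[1],1.]);return c+d*(z-c[2])/d[2]
def proj(f,p):
    q=f["view"][:3,:3]@np.asarray(p)+f["view"][:3,3];q=f["mtx"]@q;return q[:2]/q[2]
def tri(obs):
    A=[];b=[]
    for f,px in obs:
        P=f["mtx"]@f["view"][:3]
        for k in(0,1):
            r=px[k]*P[2]-P[k];A.append(r[:3]);b.append(-r[3])
    A=np.array(A);b=np.array(b);s=np.linalg.lstsq(A,b,rcond=None)[0];return s
def save(f,name,crop=None,s=1):
    im=f["frame"][:,:,::-1]
    if crop: x0,y0,x1,y1=crop;im=im[y0:y1,x0:x1]
    im=cv2.resize(im,None,fx=s,fy=s,interpolation=cv2.INTER_CUBIC);cv2.imwrite(f"pics/{name}.png",im)
def down(yaw):  # tool x down, tool z (jaw dir) at yaw in the plane
    x=np.array([0,0,-1.]);z=np.array([np.cos(yaw),np.sin(yaw),0]);y=np.cross(z,x)
    return R.from_matrix(np.c_[x,y,z]).as_quat()
E
python3 - <<'E'
from h import *
f=eyes.grab_frame("top");g=eyes.grab_frame("side")
for n,px,z in(("basehole",(266,246),.06),("hingeish",(287,205),.065),("tee",(360,229),.09),("pin",(378,226),.1),("ball",(396,222),.09)): print(n,onplane(f,px,z).round(3))
save(f,"topc",(180,140,480,300),2.6);save(g,"sidec",(220,110,420,300),3)
s=monitor.sense();T=R.from_quat(s["ee_rot"]).as_matrix();print(T.round(3))
w=eyes.grab_frame("wrist");c=-w["view"][:3,:3].T@w["view"][:3,3];print("cam in tool",T.T@(c-s["position"]));print((T.T@w["view"][:3,:3].T).round(3))
E
```

```text
basehole [0.459 0.159 0.06 ]
hingeish [0.586 0.094 0.065]
tee [ 0.503 -0.13   0.09 ]
pin [ 0.51  -0.183  0.1  ]
ball [ 0.523 -0.241  0.09 ]
[[-0.    -0.916  0.4  ]
 [-0.     0.4    0.916]
 [-1.     0.    -0.001]]
cam in tool [-1.42729532e-01  7.01061434e-02 -7.42002973e-05]
[[-0.    -0.279  0.96 ]
 [ 0.    -0.96  -0.279]
 [ 1.    -0.     0.   ]]
```

View pics/topc.png

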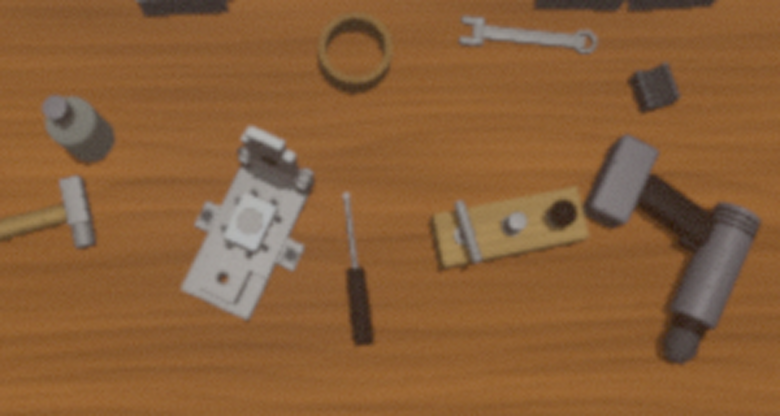

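View pics/sidec.png

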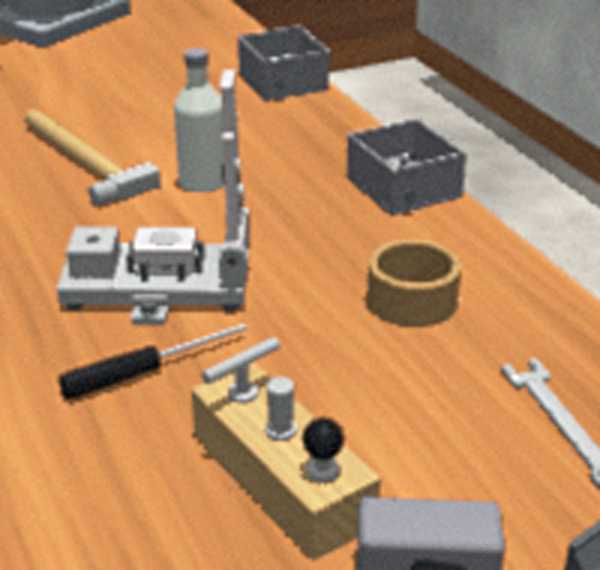

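Side view agrees: the leaf is upright at its far edge and the nose boss faces the robot. In the stand the tee, the plain pin and the ball run from jig side to right, with the tee bar roughly across the row. Now wrist-camera close-ups of both.

Run:
```python
from h import *
q=down(np.pi/2)
import pickle
for n,p in(("jig",[.44,.15,.24]),("stand",[.50,-.183,.25])):
    env.reach(p,q);w=eyes.grab_frame("wrist");save(w,"w_"+n);pickle.dump(w,open(n+".pkl","wb"));s=monitor.sense();print(s["clock"],s["joints"].round(2),s["position"])
```

```text
1.8417 [ 0.08  0.17  1.65  0.    1.31 -1.49] [0.43978417 0.15070925 0.23999501]
3.1667 [-0.57  0.32  1.44  0.    1.38 -2.14] [ 0.50023197 -0.18173636  0.25008752]
```

View pics/w_jig.png

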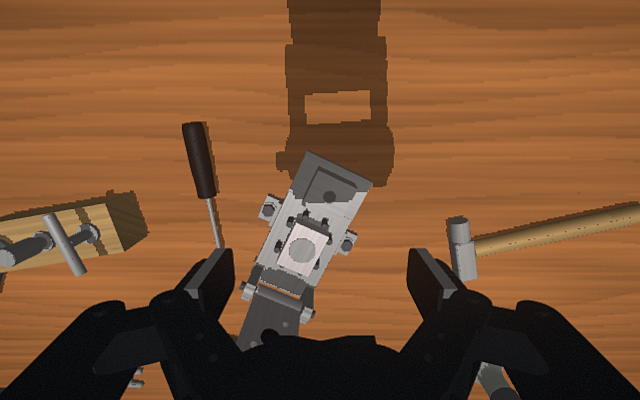

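View pics/w_stand.png

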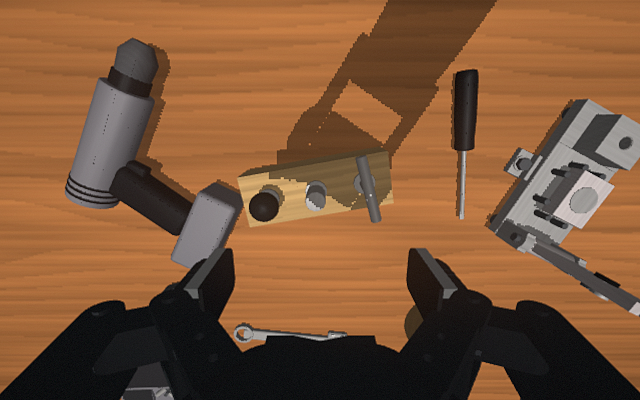

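The wrist views show the base hole near (329,197) and the block near (303,250). In the stand view the pin top is near (316,192), with the ball at (263,206) and the tee bar at (369,190). I'll zoom in to pick features.

Run:
```python
from h import *
import pickle
a=pickle.load(open("jig.pkl","rb"));b=pickle.load(open("stand.pkl","rb"))
save(a,"zj",(235,140,395,350),2.8);save(b,"zs",(220,130,410,240),4.2)
```

```text
(no output)
```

View pics/zj.png

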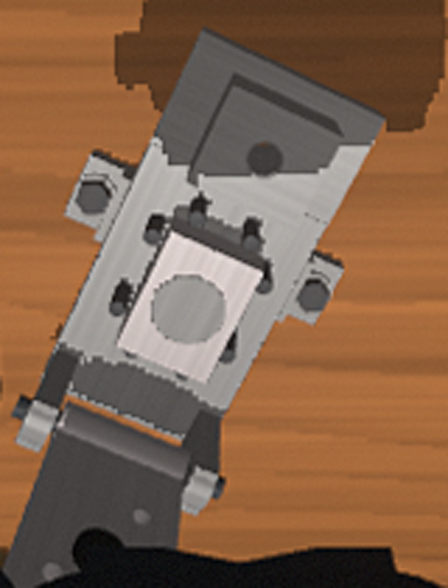

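View pics/zs.png

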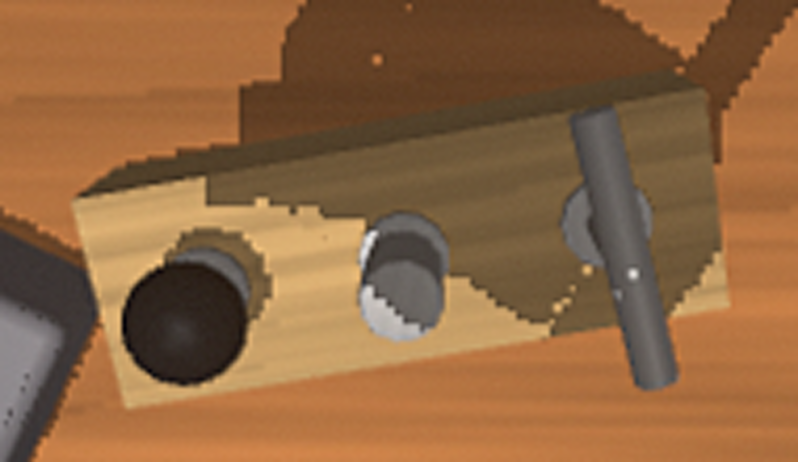

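Run:
```python
from h import *
import pickle
a=pickle.load(open("jig.pkl","rb"));b=pickle.load(open("stand.pkl","rb"))
J=lambda x,y,z:onplane(a,(235+x/2.8,140+y/2.8),z)
S=lambda x,y,z:onplane(b,(220+x/4.2,130+y/4.2),z)
bh=J(265,159,.06);h1=J(38,425,.065);h2=J(202,490,.065);h=(h1+h2)/2
print("bh",bh,"hinge",h,"dist(147)",np.linalg.norm(bh-h)); u=(bh-h)[:2];print("yaw of -x",np.arctan2(u[1],u[0]), "hinge ax",np.arctan2(*(h1-h2)[[1,0]])-np.pi/2)
bl=J(189,308,.0); 
for z in(.055,.06,.065): print("block",J(189,308,z),np.linalg.norm((J(189,308,z)-bh)[:2]),"(74)")
print("base end w",J(203,28,.035),J(386,118,.035))
pt=S(402,298,.1);col=S(405,254,.057);print("pin top",pt,"collar",col)
c=[S(*k,.052) for k in((73,200),(707,92),(730,305),(127,408))];print("stand",np.mean(c,0),[np.linalg.norm(c[i]-c[(i+1)%4]).round(4) for i in range(4)])
v=c[1]-c[0]+c[2]-c[3];print("row yaw",np.arctan2(v[1],v[0]))
print("rad pin",np.linalg.norm(S(445,298,.1)-S(359,298,.1)))
# check other views
for n in("top","side"):
    f=eyes.grab_frame(n);print(n,proj(f,bh),proj(f,pt),proj(f,h))
```

```text
bh [0.45993933 0.16111875 0.06      ] hinge [0.59847675 0.09739284 0.065     ] dist(147) 0.1525732885924848
yaw of -x 2.7104616721805455 hinge ax -3.5798863245584696
block [0.52925433 0.12857642 0.055     ] 0.07657396693025877 (74)
block [0.52681936 0.12890584 0.06      ] 0.07423348684582222 (74)
block [0.52438439 0.12923525 0.065     ] 0.0719007920173613 (74)
base end w [0.40960749 0.13528783 0.035     ] [0.44840163 0.21440508 0.035     ]
pin top [ 0.5164678  -0.18683285  0.1       ] collar [ 0.51621963 -0.18660341  0.057     ]
stand [ 0.51764974 -0.18639624  0.052     ] [np.float64(0.1799), np.float64(0.0623), np.float64(0.1798), np.float64(0.0639)]
row yaw 1.7460900763878016
rad pin 0.02138127856638618
top [265.3671076  245.66515316] [379.02031289 223.98670326] [285.81827384 201.019429  ]
side [250.55493859 188.70423726] [313.04127036 237.15081383] [299.9412758 187.1343832]
```

The measurements hold up against the given sizes:

| Check | Measured | Given |
|---|---|---|
| Stand top | 180 x 63 mm | 180 x 64 mm |
| Pin handle diameter | 21.4 mm | 22 mm |
| Pin distance from stand centre | ~1 mm | 0 |
| Block to base hole | 74 mm | 74 mm |

Hinge to hole came out at 152 mm against 147, because I picked the tops of the knuckles. I'll use the base hole plus the direction instead. Next, swing the leaf.

```bash
cat >> h.py <<'E'
BH=np.array([.460,.161]);YU=2.705;U=np.array([np.cos(YU),np.sin(YU),0]);H=np.array([*(BH-.147*U[:2]),.065]);PIN=np.array([.5165,-.1867]);ROW=1.746
Z=np.array([0,0,1.])
def leafpt(th,r,d): return H+r*(np.cos(th)*U+np.sin(th)*Z)+(.005+d)*(np.cos(th)*Z-np.sin(th)*U)
E
python3 - <<'E'
from h import *
q=down(YU-np.pi/2)
env.close_gripper(40)
st=H-.1*U; 
P=[[st[0],st[1],.34],[st[0],st[1],.195]]
for p in P: print(kinematics.ik(p,q))
env.reach(P[0],q);env.movel(P[1],.2)
try:
  for th in np.r_[1.8:.1:-.15,.06]:
    p=leafpt(th,.14,0)-.011*U
    hit=env.movel(p.tolist(),.12,guard=30)
    s=monitor.sense();print(round(th,2),hit,s["contact_force"].round(1),s["position"].round(3))
    if hit:break
finally:
  w=eyes.grab_frame("side");save(w,"s1",(200,90,420,300),2.8);print(monitor.sense()["clock"])
E
```

```text
[-8.77994026e-02  6.94453621e-01  6.35980765e-01 -4.44089210e-16
  1.81115827e+00 -1.22200308e+00]
[-8.77994026e-02  7.09084487e-01  9.76078178e-01 -4.44089210e-16
  1.45642999e+00 -1.22200308e+00]
1.8 False [-0.  -0.4  0. ] [0.637 0.078 0.201]
1.65 False [-0.2  0.5 -0.4] [0.618 0.087 0.204]
1.5 False [ 1.  -0.4 -0.2] [0.599 0.096 0.205]
1.35 False [0.3 0.6 0.1] [0.58  0.105 0.203]
1.2 False [0.4 0.8 0.2] [0.562 0.113 0.197]
1.05 False [ 0.2  0.3 -0. ] [0.545 0.122 0.189]
0.9 False [ 0.9 -0.4  0.5] [0.528 0.129 0.178]
0.75 False [-0.3  0.5  0.6] [0.514 0.136 0.165]
0.6 False [-0.3 -0.   0.9] [0.502 0.142 0.149]
0.45 False [0.4 0.5 0.3] [0.491 0.146 0.131]
0.3 False [ 0.4  0.4 -0.1] [0.484 0.15  0.112]
0.15 False [0.4 0.3 0.9] [0.479 0.152 0.091]
0.06 False [-0.1 -0.4  2.7] [0.477 0.153 0.079]
10.5833
```

View pics/s1.png

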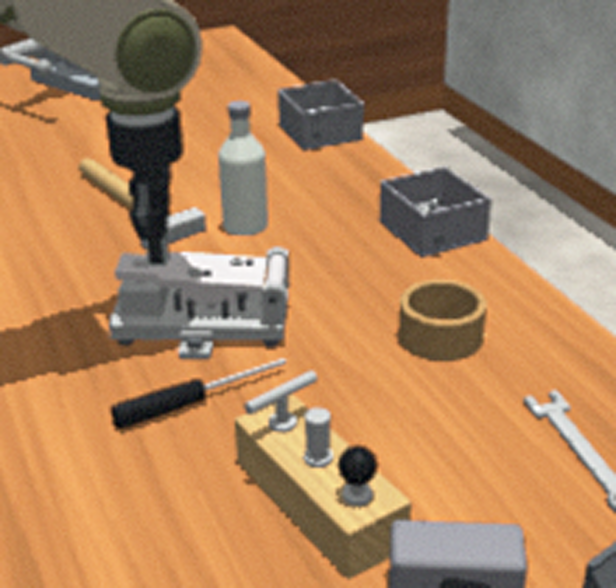

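The leaf came down with no excess force and looks nearly level on the block. I'll lift off, locate the nose hole, and check that the leaf stays down.

Run:
```python
from h import *
import pickle
env.hold(.3)
p=monitor.sense()["position"];env.movel([p[0],p[1],.2],.2)
q=down(ROW-np.pi/2);print(kinematics.ik([.455,.14,.23],q),kinematics.ik([*PIN,.083-env.hold_point_z],q))
env.reach([.455,.14,.23],q);env.release()
w=eyes.grab_frame("wrist");pickle.dump(w,open("jig2.pkl","wb"));save(w,"w2",(200,100,440,300),3.3);print(monitor.sense()["clock"],proj(w,[*BH,.077]))
```

```text
[ 5.16998208e-02  2.05859910e-01  1.64036226e+00 -4.44089210e-16
  1.29537049e+00 -1.23503852e-01] [-5.60232612e-01  5.51166061e-01  1.61627534e+00 -4.44089210e-16
  9.74151252e-01 -7.35436285e-01]
13.3667 [327.95530349 166.58679653]
```

View pics/w2.png

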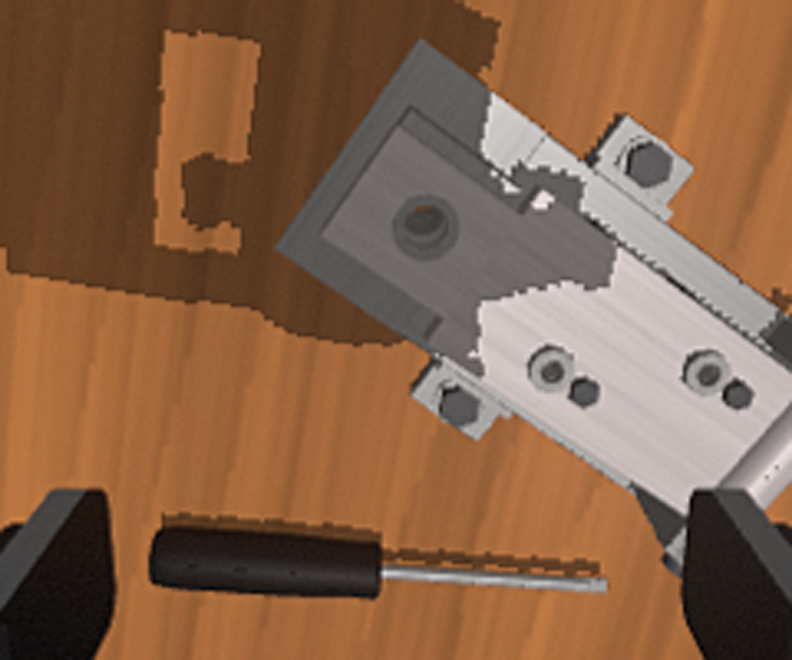

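The leaf is down with the nose-hole ring centred at crop (426,226), full pixel (329,168). Now I'll compute the hole, then grasp the pin.

Run:
```python
from h import *
import pickle
w=pickle.load(open("jig2.pkl","rb"))
m=onplane(w,(200+425.5/3.3,100+225.5/3.3),.0817);exp=leafpt(.08,.147,0);print("leaf hole meas",m,"expected",exp)
b1=onplane(w,(200+551/3.3,100+369/3.3),.0745+.004);b2=onplane(w,(200+708/3.3,100+373/3.3),.0775);print(b1,b2)
# nose edges for direction: bush line
q=down(ROW-np.pi/2)
env.reach([*PIN,.17],q)
hit=env.movel([*PIN,.084-env.hold_point_z],.12,guard=10);print("hit",hit,monitor.sense()["position"])
if not hit:
  env.close_gripper(50);s=monitor.sense();print(s["finger_gap"],s["contact_force"])
  hit=env.movel([*PIN,.20],.12,guard=15);s=monitor.sense();print(hit,s["finger_gap"],s["contact_force"],s["position"],s["clock"])
f=eyes.grab_frame("side");save(f,"s2",(200,90,420,300),2.8)
w=eyes.grab_frame("wrist");save(w,"w3");pickle.dump(w,open("pinw.pkl","wb"))
```

```text
leaf hole meas [0.46102996 0.16020105 0.0817    ] expected [0.46078814 0.16063223 0.08173147]
[0.50944834 0.12089589 0.0785    ] [0.55990384 0.12809673 0.0775    ]
hit False [ 0.51691362 -0.18685183  0.06603958]
0.24412789516841477 [-0.92130176  1.04505837  4.13802789]
False 0.24465523273861745 [ 0.22603778  0.32877139 -1.94287235] [ 0.51621298 -0.18653608  0.19921218] 17.55
```

View pics/s2.png

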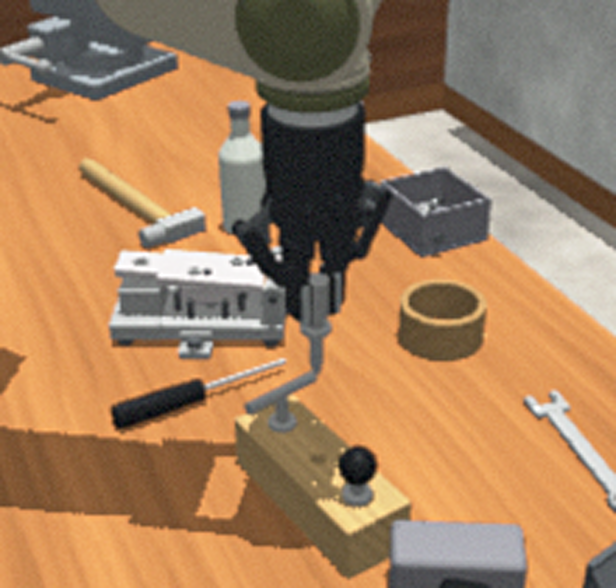

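View pics/w3.png

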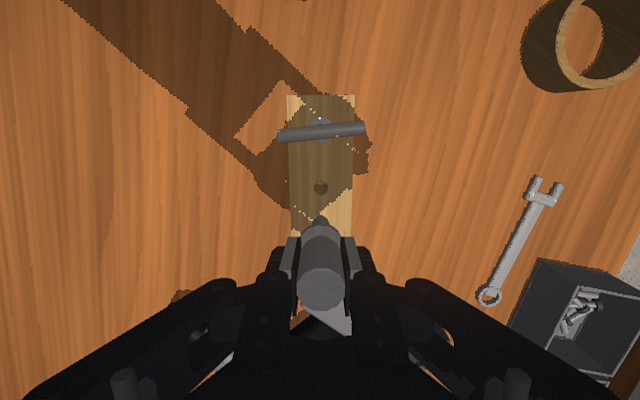

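The pin is out of its hole and hanging upright, with tip at wrist pixel (320,218). Tee and ball are unmoved. I'll check the pin's position in the hand.

Run:
```python
from h import *
import pickle
w=pickle.load(open("pinw.pkl","rb"));save(w,"zp",(270,170,370,320),4)
s=monitor.sense();p=s["position"];print(p)
for n,dz in(("top",.0187+.017-.001),("seat",.0187-.001-.031),("tip",.0187-.001-.073)):
    print(n,(proj(w,p+[0,0,dz])-[270,170])*4)
f=eyes.grab_frame("side")
for n,dz in(("top",.0187+.017-.001),("seat",.0187-.001-.031),("tip",.0187-.001-.073)):
    print(n,(proj(f,p+[0,0,dz])-[200,90])*2.8)
```

```text
[ 0.51628815 -0.18657783  0.19933772]
top [195.08518497 474.93045419]
seat [196.89085808 286.04921665]
tip [197.81952225 188.90691778]
top [314.1679825  275.63523615]
seat [314.93470697 327.08316269]
tip [315.56850067 369.61131062]
```

View pics/zp.png

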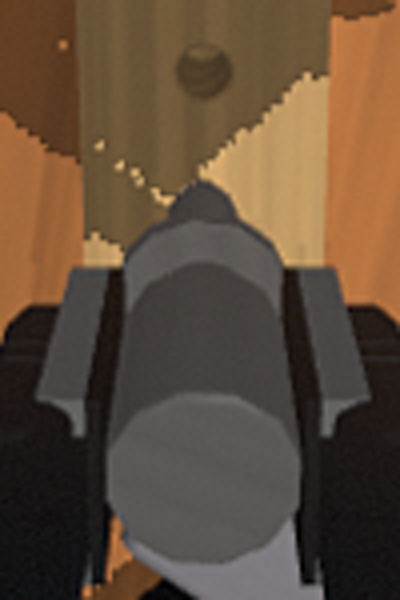

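The pin sits within about 1 mm of the hand axis. The constant ~0.9 mm sideways shift fits a camera bias, and the two hole views agree once it is removed. Now insert with guards.

Run:
```python
from h import *
t=np.array([.4605,.1602])
env.movel([*t,.20],.25);env.movel([*t,.150],.15)
w=eyes.grab_frame("wrist");save(w,"w4",(200,60,440,260),3.3)
f=eyes.grab_frame("side");save(f,"s4",(200,120,360,240),4.5)
s=monitor.sense();print(s["position"],s["clock"],s["contact_force"])
```

```text
[0.46122083 0.160059   0.15115733] 19.8417 [ 0.54963    -0.29398351 -1.00710457]
```

View pics/w4.png

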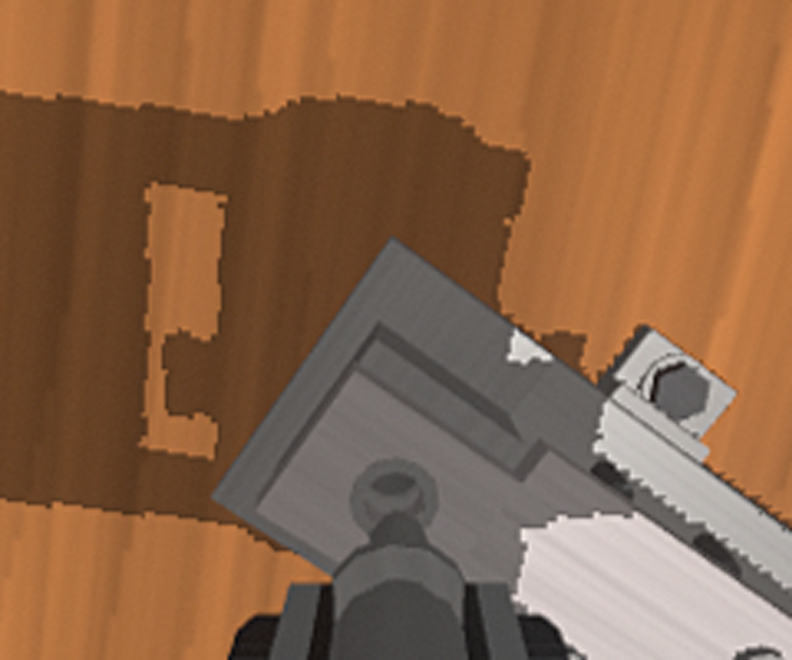

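View pics/s4.png

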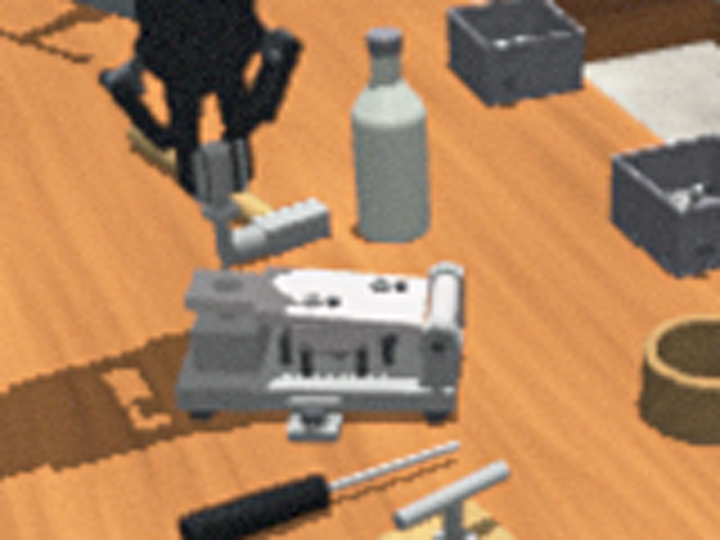

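The tip hovers over the nose-hole ring: ring centre at crop (394,500), pin axis at about x=399. That is about 1 mm off, partly arm lag, and well inside the taper's capture. Descending.

Run:
```python
from h import *
t=np.array([.4602,.1602])
def S(n):
    s=monitor.sense();print(n,s["position"].round(4),s["contact_force"].round(1),s["ft_torque"].round(2),round(s["clock"],2),round(s["finger_gap"],3))
env.movel([*t,.146],.1);env.hold(.2);S("above")
for z in (.128,.115,.105):
    hit=env.movel([*t,z],.05,guard=8);S((z,hit))
    if hit:break
env.hold(.3);S("h")
w=eyes.grab_frame("wrist");save(w,"w5",(200,60,440,260),3.3)
f=eyes.grab_frame("side");save(f,"s5",(200,120,360,240),4.5)
```

```text
above [0.4602 0.1602 0.1461] [ 0.8  0.2 -1. ] [-0.03  0.01 -0.  ] 20.29 0.247
(0.128, False) [0.4601 0.1602 0.1278] [-0.3  0.5 -0.9] [ 0.04 -0.    0.  ] 20.8 0.248
(0.115, False) [0.4601 0.1602 0.1147] [-0.2  0.3 -1.1] [ 0.06  0.12 -0.03] 21.21 0.242
(0.105, False) [0.4601 0.1602 0.1047] [-0.8  0.5 -2.8] [ 0.15  0.18 -0.  ] 21.56 0.242
h [0.4602 0.1602 0.1051] [-1.2  0.4 -1.8] [0.12 0.23 0.04] 21.86 0.241
```

View pics/s5.png

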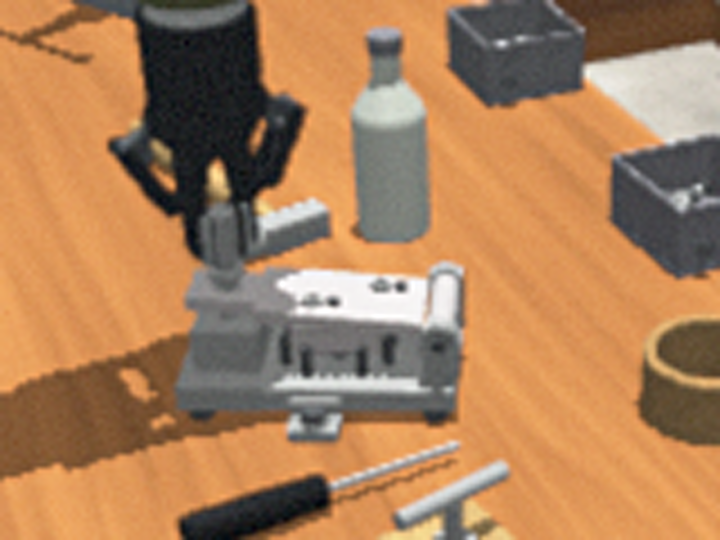

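View pics/w5.png

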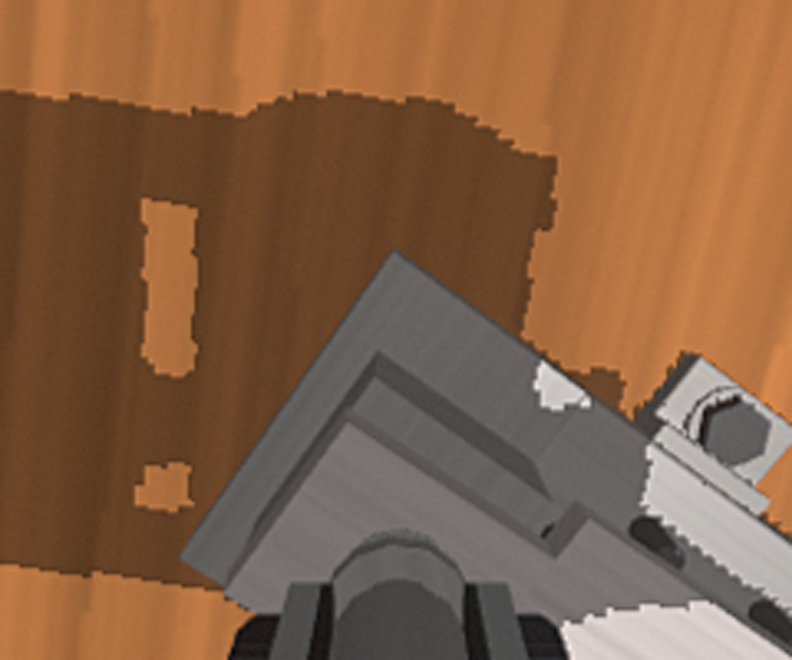

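The shank is in the leaf hole with the collar about 10 mm above the leaf and low forces. Next I'll tighten the grip and press home in steps while watching the force.

Run:
```python
from h import *
t=np.array([.4602,.1602])
def S(n):
    s=monitor.sense();print(n,s["position"].round(4),s["contact_force"].round(1),s["ft_torque"].round(2),round(s["clock"],2),round(s["finger_gap"],3));return s
env.close_gripper(100);S("grip")
for z in (.098,.094,.090,.087,.085,.084,.083,.082,.081,.080):
    hit=env.movel([*t,z],.03,guard=25);s=S((z,hit))
    if hit or s["contact_force"][2]>22:break
env.hold(.3);S("h")
w=eyes.grab_frame("wrist");save(w,"w6",(200,60,440,260),3.3)
f=eyes.grab_frame("side");save(f,"s6",(200,120,360,240),4.5)
```

```text
grip [0.4602 0.1602 0.105 ] [-0.7  1.4 -1.4] [0.15 0.27 0.02] 22.18 0.226
(0.098, False) [0.46   0.1602 0.0977] [-2.4  0.5 -2.2] [ 0.25  0.37 -0.02] 22.56 0.234
(0.094, False) [0.4601 0.1603 0.0939] [-2.4  2.5 -0.2] [ 0.42  0.56 -0.01] 22.84 0.231
(0.09, False) [0.4601 0.1603 0.0901] [-2.5  2.9  1.6] [0.63 0.7  0.  ] 23.12 0.235
(0.087, False) [0.4601 0.1604 0.0872] [-5.   2.2  4.1] [0.63 0.86 0.02] 23.38 0.234
(0.085, False) [0.4601 0.1604 0.0853] [-4.8  3.   5.1] [ 0.64  0.93 -0.03] 23.62 0.229
(0.084, False) [0.4601 0.1604 0.0844] [-6.3  4.4  5.7] [ 0.7   1.   -0.03] 23.88 0.231
(0.083, False) [0.4601 0.1604 0.0837] [-5.7  3.2  8.7] [0.58 1.26 0.02] 24.12 0.229
(0.082, False) [0.4602 0.1605 0.0835] [-11.1   3.5  19. ] [ 0.49  1.9  -0.01] 24.38 0.23
(0.081, False) [0.4602 0.1605 0.0834] [-14.9   1.8  29.5] [ 0.31  2.6  -0.  ] 24.62 0.234
h [0.4602 0.1605 0.0834] [-14.1   1.9  28.6] [0.34 2.63 0.  ] 24.93 0.23
```

View pics/s6.png

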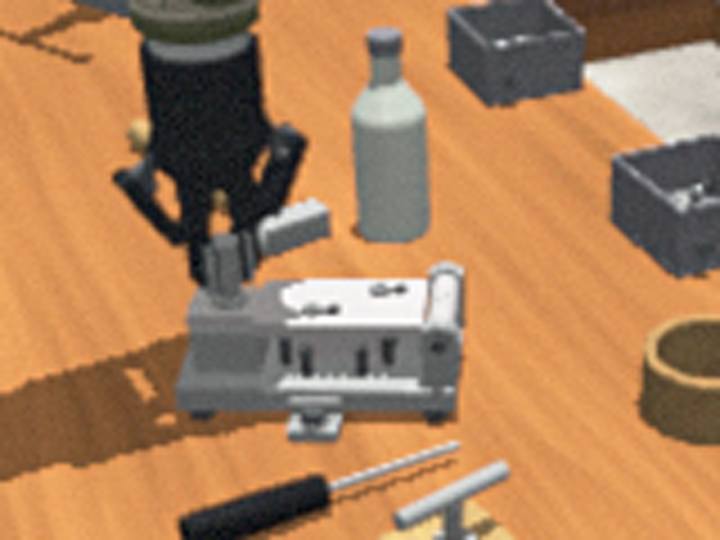

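View pics/w6.png

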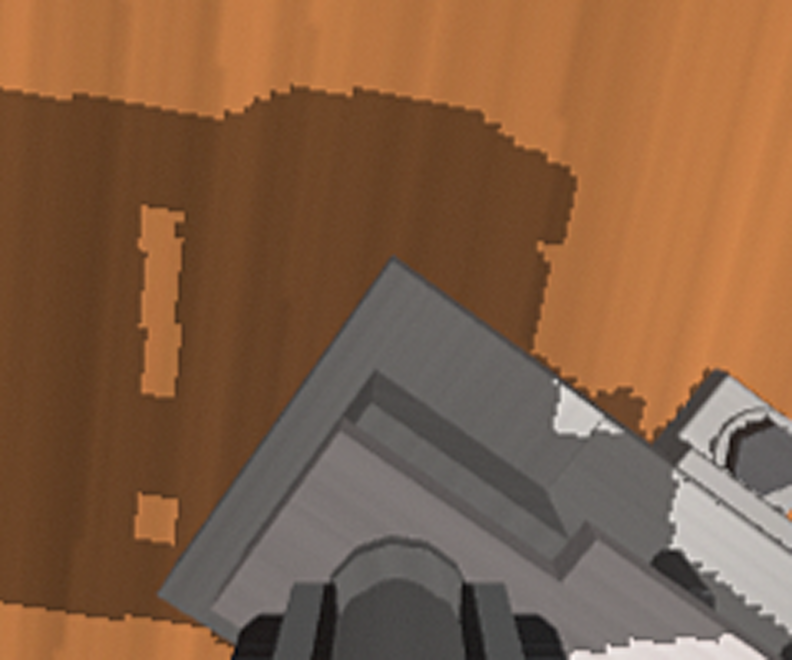

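The push met a hard stop at TCP z=0.0834. I predicted 0.0833 with the collar on a shut leaf, and the leaf looks level. One quantitative check of the nose corners before handing in.

Run:
```python
from h import *
f=eyes.grab_frame("side");V=np.cross(Z,U)
for th in(0,.08):
  for sgn in(1,-1):
    p=leafpt(th,.172,0)+.02*sgn*V;print(th,sgn,((proj(f,p)-[200,120])*4.5).round(1))
save(f,"s7",(230,165,290,205),12)
s=monitor.sense();print(s["position"],s["contact_force"],s["clock"])
```

```text
0 1 [184.4 311.7]
0 -1 [194.7 282. ]
0.08 1 [183.4 294.1]
0.08 -1 [193.9 264.7]
[0.4602075  0.16048094 0.08337913] [-14.26457883   2.64068565  28.46306061] 25.075
```

View pics/s7.png

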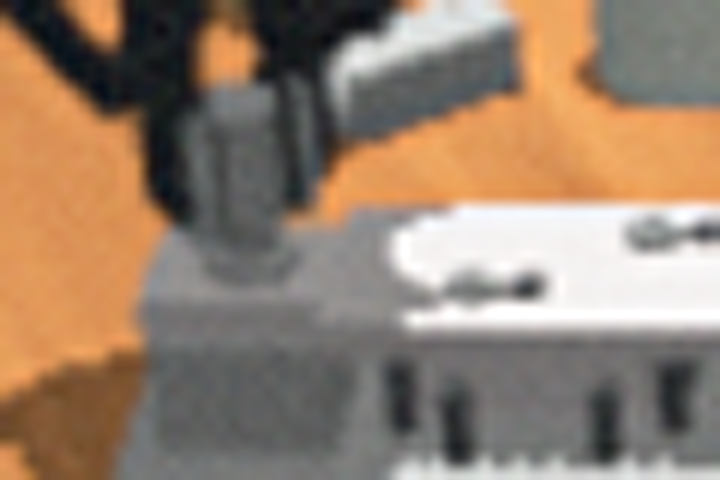

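The nose corners appear at rows 316 and 290 in crop units. Prediction is 312/282 for shut and 294/265 for 0.08 rad, so the leaf is shut with the collar on it. Handing in.

Run:
```python
from h import *
r=job.hand_in();s=monitor.sense();print(r,s["position"],s["contact_force"],s["clock"])
```

```text
the job is handed in; nothing more can be done
the job is handed in; nothing more can be done
```

The leaf is shut and pinned, and the job was handed in at about 25 s with the arm still gripping the pin and pressing it down. I swung the leaf down with closed fingers, took the straight-handled pin from the middle hole of the stand, and pushed it through the nose hole into the base.

**Final checks:**
- **Pin seated:** the push met a hard stop at TCP height 83.4 mm, against 83.3 mm predicted with the collar on a shut leaf.
- **Leaf shut:** in the last side picture the nose corners lie close to the shut prediction and well away from the 0.08 rad rest position.
- **Still pressing:** about 28 N down on the pin. There is also about 14 N of sideways load, which I left because nothing was moving.
- **Bench:** the tee, ball and nearby items showed no visible movement in the side pictures. I did not measure them or look at every item again at the end.

**Disagreements:** measuring the hinge directly put it 5 mm too far from the hole, so I worked from the base hole and the given 147 mm instead. The wrist camera also showed a steady sideways bias of about 0.9 mm, which I allowed for. After hand-in the interface gave no verdict and no further state.

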